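# Hold a new heel sole on an upturned ski boot for screwing

## Robot

A 6-joint arm with a two-finger parallel gripper is mounted at the origin on the work surface. World frame = base frame: x ahead of the robot, y to its left, z up, the work surface at z = 0. Lengths are in m, angles in degrees, forces in N, time in s.
With the tool pointing down it reaches from about 0.4 to 0.825 m from the base axis. Payload 7 kg.
Tool frame: the origin (TCP) lies between the finger pads; the fingertips stand 11 mm ahead of it and the grasp point (between the pads) lies 8 mm behind it; z points along the fingers, y is the direction in which the jaws open and shut (so a half turn about z gives the same grasp; the last joint's range is limited). The gripper opens to 88 mm and grips with 3 to 60 N. Pads are 19 mm wide; open, the fingers measure 130 mm over their backs; the gripper's body (78 mm by 193 mm) begins 47 mm behind the grasp point.
Start: joints at [86.752, 20.546, 0.682, 0, -70.136, -16.507], TCP at [0.228, 0.635, 0.238] pointing down, gripper open.
Joint ranges: [-176.03, 176.03], [-82.01, 121.73], [-58.28, 71.71], [-173.87, 95.51], [-174.79, -0.11], [-173.66, 173.66]. Speed limits (degrees/s): [136.94, 136.94, 172.46, 180, 180, 180].

## Interface

Orientations are given as [roll, pitch, yaw] about the fixed x, y, z axes, in that order (R = Rz(yaw) Ry(pitch) Rx(roll)).
In Python, from plant import r gives the robot as it stands.
- The arm moves only by the shell command python3 -m inch 'ROWS' [OPENING] [FORCE]. ROWS is JSON, a list of rows, each an object of numbers: "x", "y", "z": the shift along the tool's x, y, z as a fraction of full scale; "yaw": the turn about the tool's z as a fraction of full scale. In form: [{"x": .., "y": .., "z": .., "yaw": ..}, ...]. A call has 1 to 5 rows; each row shifts and turns the pose as measured when the row begins, along the tool's axes as they then stand; what a row does not reach is not made up. Full scale, the value 1, is 0.025 m for a shift and 4 degrees for a turn. A row lasts 1/12 s, in which the tool goes at most 41.7 mm and 7.16 degrees, less where a joint would pass 70% of its speed; a pose out of reach is approached as far as the arm can. A call with a number of a shift or a turn outside -1 to 1 is refused whole. A call with a gripper value outside its range is refused whole. OPENING is the opening, from -1 (shut) to 1 (fully open), set as the call begins (- or left out, the last holds). The fingers move at their own pace and stop on an object; FORCE is the grip in N (left out, the last holds). Time passes only in rows, so rows that do not move let the fingers close. It gives the time, the measured TCP pose, the force and the opening at its end, in the units of the state.
- r.get_state(): the state, without advancing time (a new reading comes with each control period).
- r.capture(name): name is "scene" or "top"; returns (picture, depth): 420x560x3 uint8, red, green, blue; 420x560 float32, m along the optical axis (not along the pixel's ray), 0 where there is no reading.
- r.camera_info(name): a dict with "mtx" (3x3 intrinsics, pixels), "pose" (4x4, takes a point from camera to world coordinates). Camera axes: x right, y down, z forward; pixel columns grow to the right and rows downward; lengths in m; the calibration is good to about 2 mm. A picture is of the moment at which its call begins. camera_info takes no time and is no camera call.
- r.close_job(): hands the job in, once; it reports no verdict.
The state is a dict: "time_s": time; "joints": joint angles; "qd": joint speeds; "joint_torque": joint torques, N m; "tcp_pos": TCP position; "eef_rot": TCP orientation; "contact_force": force on the tool from outside, world axes, zero at the start; "moment": the same for the moment, N m; "gripper_width": finger opening in m.
Only numpy, scipy, OpenCV 4.12 (cv2) and the standard library are available. Lean on these libraries where they do the work, as an engineer would, in place of code of your own. Each camera call takes 0.05 s, during which the arm holds its last target. There are 200 camera calls.

## Task

Pick up the new heel sole by its orange tread block, put it on the upturned ski boot with its narrowed end towards the back of the boot, lowering it over the two brass pins until it lies flush on the white heel seat. Then be my third hand: press it straight down against the boot with a steady push of about 12 newtons (between 8 and 16) and finish while still holding it like that, so that I can drive the screws. Don't push so hard that the sprung boot stand bottoms out, and leave the tub, screwdriver and mallet where they are.

Things in the scene. Friction and masses are not known exactly. Their poses are not given: they have to be found in the camera images.
- sole: Loose heel sole, about 0.13-0.25 kg, flat on the bench: black plate 96 x 64 x 14 mm (x, y, z), two narrowing steps at the -x end (ends at x -64). Orange tread block 40 x 24 mm (x, y) on its middle, 28 mm high, top at z 42: the grip, pinched across y. 12 mm through holes at x -34 and +34, y 0. Origin: centre of the underside, midway between the holes; +x to the wide front end, z up.
- sole_back (a point): Point on the sole's underside at the tip of its narrowed back end, 64 mm from the sole's origin along the sole's -x.
- stand: Boot stand fixed to the bench: grey base 170 x 150 x 20 mm, post, aluminium scale with green mark (140 mm high, at y +66). Carries a blue ski boot lower shell turned upside down, 98 mm wide, from x -59 (back) to +229 (toe), listed as joint boot and point seat. Origin: on the bench right below the middle of the heel seat; x to the toe, z up.
- seat (a point): Middle of the flat white heel seat (106 x 74 mm) on top of the upturned boot; x to the toe, z up. 170 mm above the bench unloaded; sinks with the boot. Two brass pins stand on it at x -34 and +34 mm, y 0: 10 mm diameter, straight for 16 mm, tapering to a 3.6 mm tip at 23 mm. A black toe sole, as high as the seat, begins at x +132.
- boot (a joint): How far the boot has sunk on its sprung stand (m): 0 unloaded, hard stop at 0.020. It sinks straight down 1 mm per 1.2 N of the total load on it (sole's weight included): 8 to 16 N is 6.7 to 13.3 mm, 12 N is 10 mm.
- tub: Bystander: pale screw tub with white cap, 52 mm diameter, 60 mm high; origin at the centre of its underside.
- driver: Bystander: yellow-handled screwdriver lying on the bench, 200 mm long along its x.
- mallet: Bystander: mallet with a dark rubber head lying on the bench, 270 mm long along its x.
There are look-alikes about, which are no part of the job. Several things have the shape of the sole; the one meant has the colours described above.

How it is judged (in metres and radians):
On the way, in this order (a step that is already met when the one before it is completed fails the run):
1. the sole is lifted off the bench by the gripper (height (world z) of sole above 0.05 m and contact force between the fingers and sole above 1 N), for 0.1 s.
2. the sole lies flush on the heel seat over both pins, narrowed end to the back of the boot (z of sole in the frame of seat between -0.003 and 0.002 m and distance between sole and seat below 0.0035 m and angle between the z axis of sole and the z axis of seat, either way round below 0.05 rad and angle between the x axis of sole and the x axis of seat, either way round below 0.08 rad and x of sole_back in the frame of seat below -0.05 m), for 0.1 s.
At the end, for the whole second after the job is handed in: Sole flush and still on the heel seat over both pins (3.5 mm, gap under 2 mm, level 0.05 rad, turned 0.08 rad, narrow end to the boot's back), fingers pressing it with 8 to 16 N between sole and boot (sunk 6 to 14 mm) through the last second; bystanders within 30 mm of their starts (all of step 2 and contact force between sole and stand between 8 and 16 N and contact force between the fingers and sole above 3 N and value of joint boot between 0.006 and 0.014 m and linear speed of sole below 0.01 m/s and distance of each of tub, driver, mallet from where it was at the start of the episode below 0.03 m); the arm keeps its last pose, push and grip.
It fails at once if the boot stand is pushed down to its stop (sunk over 19 mm) (value of joint boot above 0.019 m).
It fails at once if the screw tub is moved more than 30 mm (distance of tub from where it was at the start of the episode above 0.03 m).
It fails at once if the screwdriver is moved more than 30 mm (distance of driver from where it was at the start of the episode above 0.03 m).
It fails at once if the mallet is moved more than 30 mm (distance of mallet from where it was at the start of the episode above 0.03 m).
It also fails if it takes over 45 s, if anything falls off the work surface, if the arm or the gripper's body presses on something with over 40 N, if the wrist force passes 120 N, or if a joint passes its speed limit or range.

## Working session

There is one attempt and no reset: what is moved stays moved. The work goes in short steps, Python scripts to look and compute and a shell command to move; the robot and the scene stay as the last step left them, time stands still between calls to the robot, and variables do not carry over. Pictures are saved under pics/ and viewed, about 8 in all and at most 12, crops included, and the job is handed in when it is done.

```bash
mkdir -p pics; ls
python3 - <<'E'
from plant import r
import cv2,numpy as np
for n in("scene","top"):
    p,d=r.capture(n);cv2.imwrite(f"pics/{n}0.png",p[:,:,::-1]);np.savez(f"pics/{n}0.npz",p=p,d=d)
    c=r.camera_info(n);print(n,c["mtx"],c["pose"])
print(r.get_state())
E
```

```text
pics
scene [[397.94378221   0.         276.50010989]
 [  0.         397.94378221 203.9147729 ]
 [  0.           0.           1.        ]] [[ 0.06229589  0.65243809 -0.75527727  1.24483132]
 [ 0.99799221 -0.03204978  0.05462936 -0.05265662]
 [ 0.0114358  -0.75716402 -0.6531247   0.81642977]
 [ 0.          0.          0.          1.        ]]
top [[393.22470298   0.         276.13617446]
 [  0.         393.22470298 213.1637362 ]
 [  0.           0.           1.        ]] [[ 0.00417373 -0.99388813  0.11031303  0.30891014]
 [-0.99998837 -0.00441476 -0.00194079 -0.00175768]
 [ 0.00241593 -0.11030365 -0.993895    1.43867143]
 [ 0.          0.          0.          1.        ]]
{'time_s': 0.1, 'joints': array([ 8.67528262e+01,  2.05879408e+01,  6.38102508e-01, -1.68802927e-02,
       -7.01354115e+01, -1.65072433e+01]), 'qd': array([ 0.01423142,  0.00054427,  0.04582118,  0.10788603, -0.00349858,
       -0.01049813]), 'joint_torque': array([-1.04053699e-03, -5.84167492e+01,  2.93753350e+01,  7.01580226e+00,
        1.02075341e-02, -5.02910098e-05]), 'tcp_pos': array([0.22802552, 0.63486729, 0.23670518]), 'eef_rot': array([ 1.79913755e+02, -9.00946048e-03, -1.97601580e+01]), 'contact_force': array([-0.30632908, -0.52778835,  0.40683917]), 'moment': array([0.00759721, 0.02810387, 0.00398198]), 'gripper_width': 0.08747448682985433}
```

View pics/scene0.png

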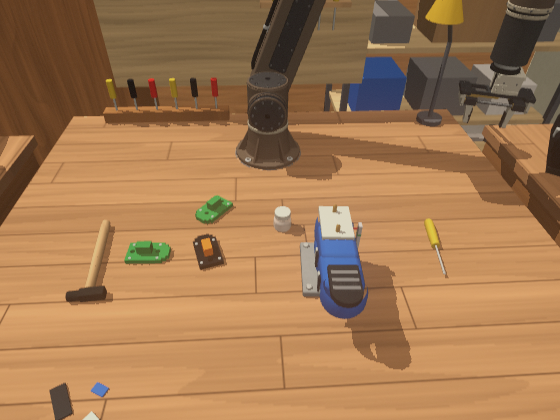

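View pics/top0.png

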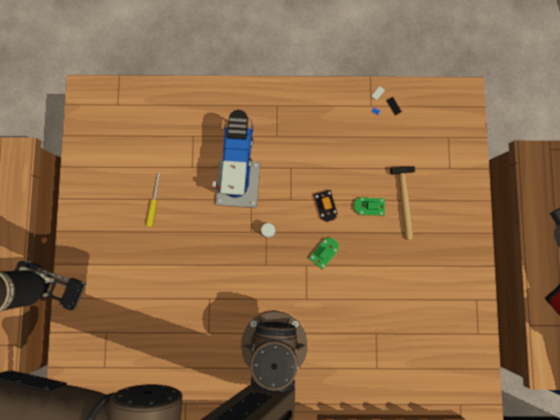

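The scene view shows the sole (black with an orange block) at (207,250), the boot with its white seat at (337,222), and the tub at (283,219). In the top view, the sole is at (326,205), the seat at (233,178) and the tub at (268,230). The green soles are decoys.

```bash
cat > h.py <<'E'
import numpy as np,cv2
from plant import r
def ray(n,uv,z):
    c=r.camera_info(n);K=c["mtx"];T=c["pose"]
    uv=np.atleast_2d(np.array(uv,float));d=np.c_[uv,np.ones(len(uv))]@np.linalg.inv(K).T@T[:3,:3].T
    o=T[:3,3];return o+d*((z-o[2])/d[:,2])[:,None]
def tri(uv1,uv2,n1="scene",n2="top"):
    A=[];b=[]
    for n,uv in((n1,uv1),(n2,uv2)):
        o=r.camera_info(n)["pose"][:3,3];d=ray(n,uv,0)[0]-o;d/=np.linalg.norm(d);P=np.eye(3)-np.outer(d,d);A.append(P);b.append(P@o)
    return np.linalg.lstsq(np.vstack(A),np.hstack(b),rcond=None)[0]
def blobs(m,amin=8):
    n,l,s,c=cv2.connectedComponentsWithStats(m.astype(np.uint8));return [(s[i][4],c[i],l==i) for i in range(1,n) if s[i][4]>=amin]
def masks(p):
    h=cv2.cvtColor(p,cv2.COLOR_RGB2HSV).astype(int);H,S,V=h[...,0],h[...,1],h[...,2]
    return dict(orange=(H>=4)&(H<=17)&(S>205)&(V>150),white=(S<60)&(V>190),black=(V<60))
E
python3 - <<'E'
from h import *
W={"scene":((170,225,245,280),(300,195,380,240)),"top":((305,180,350,230),(205,150,270,210))}
ims=[]
for n in W:
    f=np.load(f"pics/{n}0.npz");p=f["p"];d=f["d"]
    for k,(x0,y0,x1,y1) in enumerate(W[n]):
        q=p[y0:y1,x0:x1];ims.append(cv2.resize(cv2.resize(q,None,fx=6,fy=6,interpolation=cv2.INTER_CUBIC),(390,290)))
        for nm,m in masks(q).items():
            for a,c,mm in blobs(m,15):
                c=c+[x0,y0];ys,xs=np.nonzero(mm);rect=cv2.minAreaRect(np.c_[xs+x0,ys+y0].astype(np.float32))
                print(n,k,nm,a,c.round(1),[np.round(t,1) for t in rect],"depth",np.median(d[y0:y1,x0:x1][mm]).round(3))
cv2.imwrite("pics/crops.png",np.vstack([np.hstack(ims[:2]),np.hstack(ims[2:])])[:,:,::-1])
E
```

```text
scene 1 white 883 [335.4 221.3] [array([336.5, 221. ]), array([35., 30.]), np.float64(0.0)] depth 0.942
top 0 black 247 [325.1 206.9] [array([325.5, 205.7]), array([28.7, 16.2]), np.float64(72.9)] depth 1.436
top 1 white 560 [233.1 177.2] [array([233. , 177.1]), array([21., 30.]), np.float64(4.8)] depth 1.289
```

View pics/crops.png

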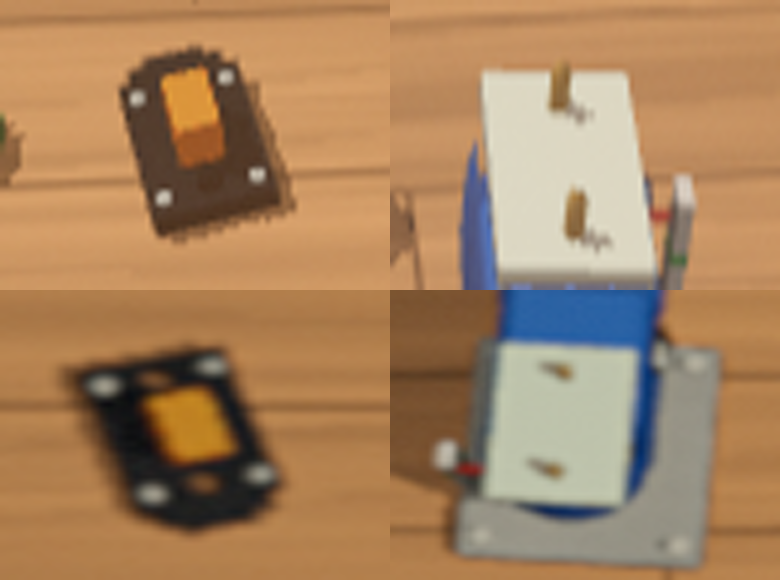

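The crops show that the sole's narrowed end and the back of the boot both point towards the robot. The two pins on the seat and the four studs on the sole are clear. Next I'll measure them with subpixel precision.

```bash
cat > m.py <<'E'
from h import *
W={"scene":((170,225,245,280),(300,195,380,240)),"top":((305,180,350,230),(205,150,270,210))}
F=6
def up(q): return cv2.resize(q,None,fx=F,fy=F,interpolation=cv2.INTER_CUBIC)
def un(c,x0,y0): return (np.asarray(c,float)+.5)/F-.5+[x0,y0]
for n in W:
    f=np.load(f"pics/{n}0.npz");p=f["p"]
    x0,y0,x1,y1=W[n][0];q=up(p[y0:y1,x0:x1]);h=cv2.cvtColor(q,cv2.COLOR_RGB2HSV).astype(int);H,S,V=h[...,0],h[...,1],h[...,2]
    blk=max(blobs(V<(110 if n=="scene" else 90)),key=lambda b:b[0])[2]
    hull=np.zeros(V.shape,np.uint8);ys,xs=np.nonzero(blk);cv2.fillConvexPoly(hull,cv2.convexHull(np.c_[xs,ys].astype(np.int32)),1);hull=cv2.erode(hull,np.ones((9,9)))>0
    for a,c,m in blobs(hull&(S<90)&(V>130),60): print(n,"stud",a,un(c,x0,y0).round(1),ray(n,un(c,x0,y0),.015)[0].round(4))
    for a,c,m in blobs(hull&(S>170)&(V>(185 if n=="scene" else 150)),300):
        ys,xs=np.nonzero(m);rc=cv2.minAreaRect(np.c_[xs,ys].astype(np.float32));B=ray(n,un(cv2.boxPoints(rc),x0,y0),.042)
        print(n,"block top",a,ray(n,un(rc[0],x0,y0),.042)[0].round(4),"mean",ray(n,un(c,x0,y0),.042)[0].round(4),"\n",B[:,:2].round(4).tolist())
    x0,y0,x1,y1=W[n][1];q=up(p[y0:y1,x0:x1]);h=cv2.cvtColor(q,cv2.COLOR_RGB2HSV).astype(int);H,S,V=h[...,0],h[...,1],h[...,2]
    w=max(blobs((S<65)&(V>175)),key=lambda b:b[0])[2];ys,xs=np.nonzero(w)
    hl=cv2.convexHull(np.c_[xs,ys].astype(np.int32));P=ray(n,un(hl[:,0],x0,y0),.17)[:,:2]
    rc=cv2.minAreaRect((P*1000).astype(np.float32));print(n,"seat rect mm",rc)
    hm=np.zeros(V.shape,np.uint8);cv2.fillConvexPoly(hm,hl,1)
    ext=cv2.dilate(hm,np.ones((13,13)))>0
    for a,c,m in blobs(ext&(S>105)&(H>8)&(H<30)&(V>70),60):
        ys,xs=np.nonzero(m);print(n,"pin",a,un(c,x0,y0).round(2),"bbox",un([xs.min(),ys.min()],x0,y0).round(2),un([xs.max(),ys.max()],x0,y0).round(2),"at mid z",ray(n,un(c,x0,y0),.1815)[0].round(4))
E
python3 m.py
```

```text
scene stud 232 [212.9 239.2] [ 0.4596 -0.1722  0.015 ]
scene stud 236 [195.9 243.2] [ 0.4727 -0.218   0.015 ]
scene stud 257 [219.  257.7] [ 0.529  -0.1521  0.015 ]
scene stud 268 [201.  262.1] [ 0.5419 -0.1985  0.015 ]
scene block top 3308 [ 0.5017 -0.1852  0.042 ] mean [ 0.502  -0.1854  0.042 ] 
 [[0.4853, -0.2019], [0.4773, -0.1795], [0.5177, -0.1689], [0.5252, -0.1908]]
scene seat rect mm ((564.9774780273438, 137.41290283203125), (75.64202880859375, 107.85868072509766), 86.49927520751953)
scene pin 2334 [335.15 209.34] bbox [317.25 204.75] [352.75 222.08] at mid z [0.5375 0.1405 0.1815]
scene pin 826 [337.55 227.9 ] bbox [335.58 224.42] [339.42 231.25] at mid z [0.6014 0.1348 0.1815]
scene pin 239 [354.48 232.55] bbox [353.25 228.92] [355.25 236.92] at mid z [0.6182 0.1705 0.1815]
top stud 62 [329.  192.7] [ 0.5434 -0.198   0.015 ]
top stud 106 [316.6 196.1] [ 0.5304 -0.1523  0.015 ]
top stud 71 [334.6 211.3] [ 0.4747 -0.2176  0.015 ]
top stud 105 [322.2 214.8] [ 0.4618 -0.1723  0.015 ]
top block top 2590 [ 0.5021 -0.1848  0.042 ] mean [ 0.502 -0.185  0.042] 
 [[0.5184, -0.1677], [0.5253, -0.1912], [0.4859, -0.2019], [0.4791, -0.1785]]
top seat rect mm ((567.7657470703125, 137.44351196289062), (72.90602111816406, 104.78429412841797), 86.14531707763672)
top pin 92 [233.42 166.41] bbox [232.58 165.58] [234.25 167.25] at mid z [0.6011 0.1356 0.1815]
top pin 83 [231.81 186.92] bbox [230.92 186.25] [232.58 187.75] at mid z [0.5334 0.1397 0.1815]
```

```bash
cat > plan.py <<'E'
# plan.py x y z yaw : remaining tool-frame move in full-scale units, and rows if split evenly
import sys
from h import *
t=np.array([float(v) for v in sys.argv[1:5]]);s=r.get_state()
p=s["tcp_pos"];y=s["eef_rot"][2];dy=(t[3]-y+180)%360-180;d=t[:3]-p
N=int(max(1,np.ceil(np.linalg.norm(d)/.024),np.ceil(abs(dy)/4)))
print("t",round(s["time_s"],2),"pos",p.round(4),"rot",s["eef_rot"].round(2),"F",s["contact_force"].round(2),"w",s["gripper_width"].round(4),"N",N)
out=[]
for i in range(N):
    k=abs(dy)/4; ya=y; st=np.sign(dy)*min(4,abs(dy)); y+=st; dy-=st
    a=np.radians(ya);v=d/N/.025
    out.append([round(float(q),2)+0 for q in (np.cos(a)*v[0]+np.sin(a)*v[1],np.sin(a)*v[0]-np.cos(a)*v[1],-v[2],-st/4)])
for o in out[:11]+([['...']] if N>11 else []): print(o)
E
python3 plan.py 0.502 -0.185 0.20 16
```

```text
Traceback (most recent call last):
  File "plan.py", line 7, in <module>
    print("t",round(s["time_s"],2),"pos",p.round(4),"rot",s["eef_rot"].round(2),"F",s["contact_force"].round(2),"w",s["gripper_width"].round(4),"N",N)
                                                                                                                    ^^^^^^^^^^^^^^^^^^^^^^^^
AttributeError: 'float' object has no attribute 'round'
```

```bash
sed -i 's/s\["gripper_width"\].round(4)/round(s["gripper_width"],4)/' plan.py
python3 plan.py 0.47 0.1 0.25 16
```

```text
t 0.1 pos [0.228  0.6349 0.2367] rot [ 1.7991e+02 -1.0000e-02 -1.9760e+01] F [-0.31 -0.53  0.41] w 0.0875 N 25
[0.65, 0.67, -0.02, -1.0]
[0.61, 0.72, -0.02, -1.0]
[0.55, 0.76, -0.02, -1.0]
[0.5, 0.8, -0.02, -1.0]
[0.44, 0.83, -0.02, -1.0]
[0.38, 0.86, -0.02, -1.0]
[0.32, 0.88, -0.02, -1.0]
[0.26, 0.9, -0.02, -1.0]
[0.2, 0.92, -0.02, -0.94]
[0.14, 0.93, -0.02, 0.0]
[0.14, 0.93, -0.02, 0.0]
['...']
```

```bash
python3 -m inch '[{"x":0.65,"y":0.67,"z":-0.1,"yaw":-1},{"x":0.6,"y":0.72,"z":-0.1,"yaw":-1},{"x":0.55,"y":0.76,"z":-0.1,"yaw":-1},{"x":0.5,"y":0.8,"z":-0.1,"yaw":-1},{"x":0.45,"y":0.83,"z":-0.1,"yaw":-1}]' 1
python3 -m inch '[{"x":0.4,"y":0.86,"z":0,"yaw":-1},{"x":0.3,"y":0.88,"z":0,"yaw":-1},{"x":0.25,"y":0.9,"z":0,"yaw":-1},{"x":0.2,"y":0.92,"z":0,"yaw":-1},{"x":0.15,"y":0.93,"z":0,"yaw":0}]'
python3 plan.py 0.48 -0.05 0.24 16
```

```text
time_s: 0.52
tcp_pos: [0.2756, 0.5262, 0.2444]
eef_rot: [179.5, 0.1, 1.2]
contact_force: [-0.1, 0.1, 0.4]
gripper_width: 0.0875
time_s: 0.93
tcp_pos: [0.3277, 0.414, 0.2441]
eef_rot: [179.4, 0.4, 18.3]
contact_force: [0.3, -0.1, 0.2]
gripper_width: 0.0874
t 0.93 pos [0.3277 0.414  0.2441] rot [179.44   0.39  18.31] F [ 0.27 -0.07  0.16] w 0.0874 N 21
[0.0, 0.93, 0.01, 0.58]
[0.04, 0.93, 0.01, 0.0]
[0.04, 0.93, 0.01, 0.0]
[0.04, 0.93, 0.01, 0.0]
[0.04, 0.93, 0.01, 0.0]
[0.04, 0.93, 0.01, 0.0]
[0.04, 0.93, 0.01, 0.0]
[0.04, 0.93, 0.01, 0.0]
[0.04, 0.93, 0.01, 0.0]
[0.04, 0.93, 0.01, 0.0]
[0.04, 0.93, 0.01, 0.0]
['...']
```

```bash
for i in 1; do
python3 -m inch '[{"x":0.05,"y":1,"yaw":0.5,"z":0},{"x":0.05,"y":1,"z":0,"yaw":0},{"x":0.05,"y":1,"z":0,"yaw":0},{"x":0.05,"y":1,"z":0,"yaw":0},{"x":0.05,"y":1,"z":0,"yaw":0}]'
python3 -m inch '[{"x":0.05,"y":1,"z":0,"yaw":0},{"x":0.05,"y":1,"z":0,"yaw":0},{"x":0.05,"y":1,"z":0,"yaw":0},{"x":0.05,"y":1,"z":0,"yaw":0},{"x":0.05,"y":1,"z":0,"yaw":0}]'
python3 -m inch '[{"x":0.05,"y":1,"z":0,"yaw":0},{"x":0.05,"y":1,"z":0,"yaw":0},{"x":0.05,"y":1,"z":0,"yaw":0},{"x":0.05,"y":1,"z":0,"yaw":0},{"x":0.05,"y":1,"z":0,"yaw":0}]'
python3 -m inch '[{"x":0.05,"y":1,"z":0,"yaw":0},{"x":0.05,"y":1,"z":0,"yaw":0},{"x":0.05,"y":1,"z":0,"yaw":0},{"x":0.05,"y":1,"z":0,"yaw":0},{"x":0.05,"y":1,"z":0,"yaw":0}]'
done
python3 plan.py 0.502 -0.185 0.1 16
```

```text
time_s: 1.35
tcp_pos: [0.3704, 0.2893, 0.2439]
eef_rot: [179.3, 0.5, 16.3]
contact_force: [0.6, 0.8, 0.0]
gripper_width: 0.0876
time_s: 1.77
tcp_pos: [0.4113, 0.164, 0.2446]
eef_rot: [179.3, 0.6, 16.3]
contact_force: [0.9, -0.6, 0.5]
gripper_width: 0.0878
time_s: 2.18
tcp_pos: [0.4522, 0.039, 0.2456]
eef_rot: [179.4, 0.6, 16.4]
contact_force: [0.2, 0.7, -0.6]
gripper_width: 0.0872
time_s: 2.6
tcp_pos: [0.4932, -0.0859, 0.2462]
eef_rot: [179.4, 0.7, 16.4]
contact_force: [0.6, -0.8, -0.4]
gripper_width: 0.0878
t 2.6 pos [ 0.4932 -0.0859  0.2462] rot [179.41   0.7   16.36] F [ 0.59 -0.84 -0.42] w 0.0878 N 8
[-0.1, 0.49, 0.73, 0.09]
[-0.09, 0.49, 0.73, 0.0]
[-0.09, 0.49, 0.73, 0.0]
[-0.09, 0.49, 0.73, 0.0]
[-0.09, 0.49, 0.73, 0.0]
[-0.09, 0.49, 0.73, 0.0]
[-0.09, 0.49, 0.73, 0.0]
[-0.09, 0.49, 0.73, 0.0]
```

```bash
python3 -m inch '[{"x":-0.1,"y":0.5,"z":0.7,"yaw":0},{"x":-0.1,"y":0.5,"z":0.7,"yaw":0},{"x":-0.1,"y":0.5,"z":0.7,"yaw":0},{"x":-0.1,"y":0.5,"z":0.7,"yaw":0},{"x":-0.1,"y":0.5,"z":0.7,"yaw":0}]'
python3 -m inch '[{"x":-0.1,"y":0.5,"z":0.7,"yaw":0.1},{"x":-0.1,"y":0.5,"z":0.7,"yaw":0},{"x":-0.1,"y":0.5,"z":0.7,"yaw":0},{"x":0,"y":0,"z":0,"yaw":0}]'
python3 plan.py 0.502 -0.185 0.029 16
```

```text
time_s: 3.02
tcp_pos: [0.501, -0.1567, 0.1591]
eef_rot: [179.3, 0.4, 16.2]
contact_force: [1.4, -0.6, 0.9]
gripper_width: 0.0879
time_s: 3.35
tcp_pos: [0.5006, -0.1988, 0.1002]
eef_rot: [179.5, 0.7, 15.6]
contact_force: [0.3, -0.2, 0.2]
gripper_width: 0.0875
t 3.35 pos [ 0.5006 -0.1988  0.1002] rot [179.47   0.73  15.62] F [ 0.29 -0.22  0.16] w 0.0875 N 4
[0.05, -0.13, 0.71, -0.1]
[0.05, -0.13, 0.71, 0.0]
[0.05, -0.13, 0.71, 0.0]
[0.05, -0.13, 0.71, 0.0]
```

```bash
python3 -m inch '[{"x":0.15,"y":-0.52,"z":0,"yaw":-0.1},{"x":0,"y":0,"z":0.7,"yaw":0},{"x":0,"y":0,"z":0.7,"yaw":0},{"x":0,"y":0,"z":0.7,"yaw":0},{"x":0,"y":0,"z":0,"yaw":0}]'
python3 plan.py 0.502 -0.185 0.029 16
```

```text
time_s: 3.77
tcp_pos: [0.501, -0.1833, 0.0479]
eef_rot: [179.4, 0.6, 16.0]
contact_force: [-0.8, -0.1, -0.2]
gripper_width: 0.0874
t 3.77 pos [ 0.501  -0.1833  0.0479] rot [179.43   0.64  15.97] F [-0.85 -0.11 -0.17] w 0.0874 N 1
[0.02, 0.08, 0.76, -0.01]
```

```bash
python3 -m inch '[{"x":0.03,"y":0.07,"z":0.38,"yaw":0},{"x":0,"y":0,"z":0.36,"yaw":0},{"x":0,"y":0,"z":0,"yaw":0}]'
python3 -m inch '[{"x":0,"y":0,"z":0,"yaw":0},{"x":0,"y":0,"z":0,"yaw":0},{"x":0,"y":0,"z":0,"yaw":0},{"x":0,"y":0,"z":0,"yaw":0},{"x":0,"y":0,"z":0,"yaw":0}]' -1 50
python3 -m inch '[{"x":0,"y":0,"z":0,"yaw":0},{"x":0,"y":0,"z":0,"yaw":0},{"x":0,"y":0,"z":0,"yaw":0},{"x":0,"y":0,"z":0,"yaw":0},{"x":0,"y":0,"z":0,"yaw":0}]'
python3 plan.py 0.502 -0.185 0.029 16
```

```text
time_s: 4.02
tcp_pos: [0.5039, -0.1833, 0.0307]
eef_rot: [179.4, 0.5, 16.1]
contact_force: [-0.6, 0.2, -0.6]
gripper_width: 0.0877
time_s: 4.43
tcp_pos: [0.5055, -0.183, 0.0329]
eef_rot: [179.3, 0.3, 16.2]
contact_force: [0.6, -0.5, -0.1]
gripper_width: 0.0597
time_s: 4.85
tcp_pos: [0.5059, -0.1833, 0.0337]
eef_rot: [179.3, 0.2, 16.1]
contact_force: [0.8, -1.6, 0.4]
gripper_width: 0.0262
t 4.85 pos [ 0.5059 -0.1833  0.0337] rot [179.27   0.22  16.13] F [ 0.75 -1.65  0.36] w 0.0262 N 1
[-0.17, 0.02, 0.19, 0.03]
```

```bash
python3 -m inch '[{"x":-0.15,"y":0.05,"z":0.1,"yaw":0},{"x":0,"y":0,"z":0.05,"yaw":0},{"x":0,"y":0,"z":0,"yaw":0},{"x":0,"y":0,"z":0,"yaw":0}]'
python3 plan.py 0.502 -0.185 0.029 16
```

```text
time_s: 5.18
tcp_pos: [0.5061, -0.1849, 0.034]
eef_rot: [179.1, -0.2, 16.3]
contact_force: [-0.6, 0.5, -1.8]
gripper_width: 0.0239
t 5.18 pos [ 0.5061 -0.1849  0.034 ] rot [179.15  -0.2   16.26] F [-0.55  0.45 -1.76] w 0.0239 N 1
[-0.16, -0.04, 0.2, 0.06]
```

```bash
python3 -m inch '[{"x":0,"y":0,"z":-0.3,"yaw":0},{"x":0,"y":0,"z":-0.6,"yaw":0},{"x":0,"y":0,"z":-0.8,"yaw":0},{"x":0,"y":0,"z":-0.9,"yaw":0},{"x":0,"y":0,"z":-0.9,"yaw":0}]' -1 60
python3 -m inch '[{"x":0,"y":0,"z":-0.9,"yaw":0},{"x":0,"y":0,"z":-0.9,"yaw":0},{"x":0,"y":0,"z":-0.9,"yaw":0},{"x":0,"y":0,"z":-0.9,"yaw":0},{"x":0,"y":0,"z":-0.9,"yaw":0}]'
python3 -m inch '[{"x":0,"y":0,"z":-0.9,"yaw":0},{"x":0,"y":0,"z":-0.5,"yaw":0},{"x":0,"y":0,"z":0,"yaw":0}]'
python3 plan.py 0.570 0.1375 0.28 -3.7
python3 - <<'E'
from h import *
a=r.capture("scene")[0];b=r.capture("top")[0]
cv2.imwrite("pics/lift.png",np.hstack([cv2.resize(a[130:280,140:300],(400,375)),cv2.resize(b[150:270,270:398],(400,375))])[:,:,::-1])
E
```

```text
time_s: 5.6
tcp_pos: [0.5001, -0.1836, 0.1192]
eef_rot: [179.4, 0.6, 16.2]
contact_force: [0.7, -0.5, -1.1]
gripper_width: 0.0235
time_s: 6.02
tcp_pos: [0.498, -0.1823, 0.2375]
eef_rot: [179.6, 0.8, 16.1]
contact_force: [-0.2, -0.6, -2.4]
gripper_width: 0.0233
time_s: 6.27
tcp_pos: [0.499, -0.1823, 0.28]
eef_rot: [179.4, 0.4, 16.1]
contact_force: [0.3, 0.4, -0.7]
gripper_width: 0.0237
t 6.27 pos [ 0.499  -0.1823  0.28  ] rot [179.41   0.38  16.1 ] F [ 0.26  0.41 -0.73] w 0.0237 N 14
[0.45, -0.82, 0.0, 1.0]
[0.39, -0.85, 0.0, 1.0]
[0.33, -0.88, 0.0, 1.0]
[0.27, -0.9, 0.0, 1.0]
[0.2, -0.91, 0.0, 0.95]
[0.14, -0.92, 0.0, 0.0]
[0.14, -0.92, 0.0, 0.0]
[0.14, -0.92, 0.0, 0.0]
[0.14, -0.92, 0.0, 0.0]
[0.14, -0.92, 0.0, 0.0]
[0.14, -0.92, 0.0, 0.0]
['...']
```

View pics/lift.png

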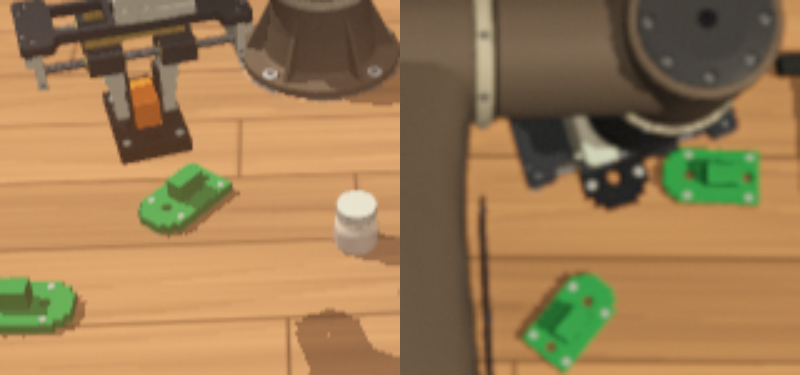

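The sole is held square and level, with its narrowed end towards the robot. Now I'll carry it to above the seat.

```bash
python3 -m inch '[{"x":0.45,"y":-0.8,"z":0,"yaw":1},{"x":0.4,"y":-0.85,"z":0,"yaw":1},{"x":0.35,"y":-0.9,"z":0,"yaw":1},{"x":0.3,"y":-0.9,"z":0,"yaw":1},{"x":0.2,"y":-0.9,"z":0,"yaw":0.9}]'
python3 -m inch '[{"x":0.15,"y":-0.9,"z":0,"yaw":0},{"x":0.15,"y":-0.9,"z":0,"yaw":0},{"x":0.15,"y":-0.9,"z":0,"yaw":0},{"x":0.15,"y":-0.9,"z":0,"yaw":0},{"x":0.15,"y":-0.9,"z":0,"yaw":0}]'
python3 plan.py 0.5706 0.1371 0.26 -3.7
```

```text
time_s: 6.78
tcp_pos: [0.5208, -0.0673, 0.2671]
eef_rot: [179.3, 1.1, -4.7]
contact_force: [0.8, -0.1, -2.0]
gripper_width: 0.0234
time_s: 7.2
tcp_pos: [0.5449, 0.048, 0.255]
eef_rot: [179.0, 1.9, -5.1]
contact_force: [0.0, 0.4, -1.6]
gripper_width: 0.0237
t 7.2 pos [0.5449 0.048  0.255 ] rot [179.05   1.94  -5.06] F [ 0.04  0.43 -1.59] w 0.0237 N 4
[0.18, -0.91, -0.05, -0.34]
[0.2, -0.91, -0.05, 0.0]
[0.2, -0.91, -0.05, 0.0]
[0.2, -0.91, -0.05, 0.0]
```

```bash
python3 -m inch '[{"x":0.2,"y":-0.9,"z":-0.4,"yaw":-0.3},{"x":0.2,"y":-0.9,"z":-0.4,"yaw":0},{"x":0.2,"y":-0.9,"z":-0.3,"yaw":0},{"x":0.2,"y":-0.6,"z":-0.1,"yaw":0},{"x":0,"y":0,"z":0,"yaw":0}]'
python3 plan.py 0.5706 0.1371 0.26 -3.7
python3 -m inch '[{"x":0,"y":0,"z":0,"yaw":0},{"x":0,"y":0,"z":0,"yaw":0},{"x":0,"y":0,"z":0,"yaw":0}]'
python3 plan.py 0.5706 0.1371 0.26 -3.7
```

```text
time_s: 7.62
tcp_pos: [0.569, 0.1358, 0.2721]
eef_rot: [178.7, 2.9, -3.7]
contact_force: [0.3, 0.0, -1.9]
gripper_width: 0.0237
t 7.62 pos [0.569  0.1358 0.2721] rot [178.7    2.88  -3.72] F [ 0.32  0.02 -1.93] w 0.0237 N 1
[0.06, -0.06, 0.49, -0.01]
time_s: 7.87
tcp_pos: [0.5676, 0.1352, 0.2677]
eef_rot: [178.5, 3.2, -3.7]
contact_force: [-0.0, 0.3, -1.9]
gripper_width: 0.0234
t 7.87 pos [0.5676 0.1352 0.2677] rot [178.51   3.24  -3.7 ] F [-0.01  0.27 -1.85] w 0.0234 N 1
[0.12, -0.08, 0.31, 0.0]
```

```bash
python3 -m inch '[{"x":0.22,"y":-0.13,"z":0.35,"yaw":0},{"x":0.06,"y":-0.03,"z":0.3,"yaw":0}]'
python3 plan.py 0.5725 0.1380 0.23 -3.7
python3 - <<'E'
from h import *
a=r.capture("scene")[0];b=r.capture("top")[0]
np.savez("pics/ab.npz",a=a,b=b)
cv2.imwrite("pics/above.png",np.hstack([cv2.resize(a[140:260,270:398],(400,375),interpolation=2),cv2.resize(b[110:230,180:308],(400,375))])[:,:,::-1])
print(r.get_state()["tcp_pos"],r.get_state()["eef_rot"])
E
```

```text
time_s: 8.03
tcp_pos: [0.5743, 0.1373, 0.251]
eef_rot: [178.6, 3.1, -3.8]
contact_force: [0.0, -0.3, -2.4]
gripper_width: 0.0237
t 8.03 pos [0.5743 0.1373 0.251 ] rot [178.57   3.14  -3.77] F [ 0.03 -0.3  -2.37] w 0.0237 N 1
[-0.07, -0.02, 0.84, -0.02]
[0.57333095 0.13684882 0.25016852] [178.49175186   3.27590796  -3.78674348]
```

View pics/above.png

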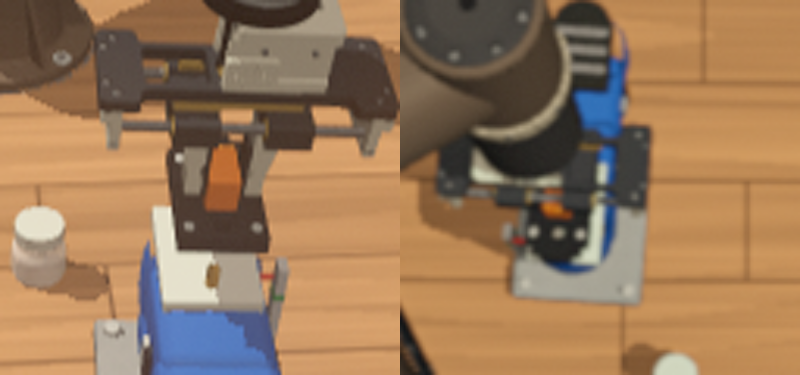

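The sole is above the seat, with its front studs at about (330,213) and (352,213) in the scene view. I'll use those studs to check its position against the seat.

Run:
```python
from h import *
F=6
f=np.load("pics/ab.npz");x0,y0,x1,y1=318,186,362,222
q=cv2.resize(f["a"][y0:y1,x0:x1],None,fx=F,fy=F,interpolation=2);h=cv2.cvtColor(q,cv2.COLOR_RGB2HSV).astype(int);S,V=h[...,1],h[...,2]
blk=max(blobs(V<110),key=lambda b:b[0])[2];ys,xs=np.nonzero(blk);hm=np.zeros(V.shape,np.uint8);cv2.fillConvexPoly(hm,cv2.convexHull(np.c_[xs,ys].astype(np.int32)),1)
for a,c,m in blobs((hm>0)&(S<90)&(V>110),40):
    u=(c+.5)/F-.5+[x0,y0];print("scene",a,u.round(1),ray("scene",u,.229)[0].round(4))
x0,y0,x1,y1=215,165,255,200
q=cv2.resize(f["b"][y0:y1,x0:x1],None,fx=F,fy=F,interpolation=2);h=cv2.cvtColor(q,cv2.COLOR_RGB2HSV).astype(int);S,V=h[...,1],h[...,2]
for a,c,m in blobs((S<90)&(V>80)&(V<260),20):
    u=(c+.5)/F-.5+[x0,y0]
    if a<400: print("top",a,u.round(1),ray("top",u,.231)[0].round(4))
R=np.array([[np.cos(np.radians(-3.7)),-np.sin(np.radians(-3.7))],[np.sin(np.radians(-3.7)),np.cos(np.radians(-3.7))]])
for x in(-.036,.036):
    for y in(-.0237,.0237): print("expected over seat",x,y,(R@[x,y]+[.5664,.1374]).round(4))
```

```text
scene 1607 [350.6 196.9] [0.549  0.1695 0.229 ]
scene 3677 [331.  193.4] [0.5341 0.1262 0.229 ]
scene 65 [325.4 211.3] [0.596  0.1031 0.229 ]
scene 290 [330.  211.9] [0.5984 0.1131 0.229 ]
scene 284 [351.8 212.3] [0.6022 0.1612 0.229 ]
scene 121 [333.3 219.8] [0.6241 0.116  0.229 ]
top 55 [219.5 172.3] [0.5707 0.1734 0.231 ]
top 97 [254.  172.3] [0.571  0.0657 0.231 ]
expected over seat -0.036 -0.0237 [0.5289 0.1161]
expected over seat -0.036 0.0237 [0.532  0.1634]
expected over seat 0.036 -0.0237 [0.6008 0.1114]
expected over seat 0.036 0.0237 [0.6039 0.1587]
```

Both views put the sole within about 1 mm of the seat (roughly +1 mm in y), well inside the pins' taper. I'll lower it with force checks.

```bash
python3 -m inch '[{"x":0,"y":0.04,"z":0.5,"yaw":0},{"x":0.02,"y":0,"z":0.3,"yaw":0}]'
python3 plan.py 0.5725 0.136 0.217 -3.7
python3 -m inch '[{"x":0.02,"y":0,"z":0.25,"yaw":0},{"x":0.02,"y":0,"z":0.2,"yaw":0}]'
python3 plan.py 0.5725 0.136 0.21 -3.7
```

```text
time_s: 8.3
tcp_pos: [0.5733, 0.1348, 0.2307]
eef_rot: [178.5, 3.2, -3.8]
contact_force: [-0.0, 0.7, -3.0]
gripper_width: 0.0235
t 8.3 pos [0.5733 0.1348 0.2307] rot [178.53   3.16  -3.82] F [-0.04  0.67 -3.01] w 0.0235 N 1
[-0.04, -0.05, 0.55, -0.03]
time_s: 8.47
tcp_pos: [0.5737, 0.1343, 0.2186]
eef_rot: [178.6, 3.1, -3.8]
contact_force: [-2.2, 3.6, 2.6]
gripper_width: 0.0234
t 8.47 pos [0.5737 0.1343 0.2186] rot [178.55   3.15  -3.85] F [-2.22  3.59  2.57] w 0.0234 N 1
[-0.05, -0.07, 0.35, -0.04]
```

The sole is on the taper, and the side forces say to shift it about +y 1.5 mm and −x 1.5 mm.

```bash
python3 -m inch '[{"x":-0.07,"y":-0.06,"z":0.1,"yaw":0},{"x":0,"y":0,"z":0.2,"yaw":0}]'
python3 plan.py 0.5725 0.136 0.204 -3.7
```

```text
time_s: 8.63
tcp_pos: [0.5722, 0.136, 0.2111]
eef_rot: [178.6, 3.1, -3.8]
contact_force: [1.1, 0.2, -0.6]
gripper_width: 0.0235
t 8.63 pos [0.5722 0.136  0.2111] rot [178.58   3.08  -3.85] F [ 1.09  0.2  -0.58] w 0.0235 N 1
[0.01, 0.0, 0.28, -0.04]
```

```bash
python3 -m inch '[{"x":0,"y":0,"z":0.2,"yaw":0},{"x":0,"y":0,"z":0.15,"yaw":0}]'
python3 plan.py 0.5725 0.136 0.200 -3.7
python3 -m inch '[{"x":0,"y":0,"z":0.15,"yaw":0},{"x":0,"y":0,"z":0.15,"yaw":0}]'
python3 plan.py 0.5725 0.136 0.194 -3.7
```

```text
time_s: 8.8
tcp_pos: [0.572, 0.136, 0.2021]
eef_rot: [178.6, 3.0, -3.8]
contact_force: [-1.6, 0.7, 3.6]
gripper_width: 0.0236
t 8.8 pos [0.572  0.136  0.2021] rot [178.59   3.01  -3.82] F [-1.6   0.7   3.58] w 0.0236 N 1
[0.02, 0.0, 0.09, -0.03]
time_s: 8.97
tcp_pos: [0.5719, 0.1358, 0.1958]
eef_rot: [178.6, 2.9, -3.8]
contact_force: [-3.9, -0.2, 10.1]
gripper_width: 0.0234
t 8.97 pos [0.5719 0.1358 0.1958] rot [178.6    2.91  -3.77] F [-3.9  -0.21 10.1 ] w 0.0234 N 1
[0.02, -0.01, 0.07, -0.02]
```

```bash
python3 -m inch '[{"x":0,"y":0,"z":0.02,"yaw":0},{"x":0,"y":0,"z":0.02,"yaw":0},{"x":0,"y":0,"z":0.02,"yaw":0}]'
python3 plan.py 0.5725 0.136 0.194 -3.7
python3 -m inch '[{"x":0,"y":0,"z":0.04,"yaw":0},{"x":0,"y":0,"z":0.04,"yaw":0},{"x":0,"y":0,"z":0.04,"yaw":0},{"x":0,"y":0,"z":0.04,"yaw":0}]'
python3 plan.py 0.5725 0.136 0.194 -3.7
```

```text
time_s: 9.22
tcp_pos: [0.5721, 0.1357, 0.1973]
eef_rot: [178.6, 2.7, -3.7]
contact_force: [-2.9, 0.3, 7.9]
gripper_width: 0.0235
t 9.22 pos [0.5721 0.1357 0.1973] rot [178.62   2.74  -3.67] F [-2.89  0.29  7.86] w 0.0235 N 1
[0.02, -0.01, 0.13, 0.01]
time_s: 9.55
tcp_pos: [0.5724, 0.1355, 0.1981]
eef_rot: [178.7, 2.5, -3.6]
contact_force: [-3.5, -0.2, 6.7]
gripper_width: 0.0234
t 9.55 pos [0.5724 0.1355 0.1981] rot [178.69   2.47  -3.55] F [-3.46 -0.21  6.74] w 0.0234 N 1
[0.0, -0.02, 0.16, 0.04]
```

```bash
python3 -m inch '[{"x":-0.02,"y":0,"z":0.12,"yaw":0},{"x":-0.01,"y":0,"z":0.08,"yaw":0},{"x":0,"y":0,"z":0.08,"yaw":0},{"x":0,"y":0,"z":0.07,"yaw":0},{"x":0,"y":0,"z":0.07,"yaw":0}]'
python3 -m inch '[{"x":-0.02,"y":0,"z":0.07,"yaw":0},{"x":-0.01,"y":0,"z":0.07,"yaw":0},{"x":0,"y":0,"z":0.07,"yaw":0},{"x":0,"y":0,"z":0.07,"yaw":0},{"x":0,"y":0,"z":0.07,"yaw":0}]'
python3 plan.py 0.5725 0.136 0.194 -3.7
```

```text
time_s: 9.97
tcp_pos: [0.5723, 0.1354, 0.1948]
eef_rot: [178.8, 2.0, -3.4]
contact_force: [-5.8, 0.9, 10.7]
gripper_width: 0.0236
time_s: 10.38
tcp_pos: [0.5722, 0.1353, 0.1941]
eef_rot: [179.0, 1.6, -3.3]
contact_force: [-5.3, -0.3, 10.8]
gripper_width: 0.0238
t 10.38 pos [0.5722 0.1353 0.1941] rot [178.95   1.58  -3.29] F [-5.26 -0.32 10.78] w 0.0238 N 1
[0.01, -0.03, 0.0, 0.1]
```

```bash
python3 -m inch '[{"x":-0.05,"y":0,"z":0.07,"yaw":0},{"x":-0.05,"y":0,"z":0.07,"yaw":0},{"x":-0.04,"y":0,"z":0.07,"yaw":0},{"x":-0.02,"y":0,"z":0.07,"yaw":0.05},{"x":-0.02,"y":0,"z":0.07,"yaw":0.05}]'
python3 -m inch '[{"x":-0.02,"y":0,"z":0.06,"yaw":0},{"x":-0.01,"y":0,"z":0.06,"yaw":0},{"x":-0.01,"y":0,"z":0.07,"yaw":0},{"x":-0.01,"y":0,"z":0.06,"yaw":0},{"x":-0.01,"y":0,"z":0.06,"yaw":0}]'
python3 plan.py 0.5725 0.136 0.194 -3.7
```

```text
time_s: 10.8
tcp_pos: [0.5716, 0.1353, 0.1946]
eef_rot: [179.1, 0.8, -3.6]
contact_force: [-3.7, -0.0, 9.1]
gripper_width: 0.0237
time_s: 11.22
tcp_pos: [0.5715, 0.1352, 0.1945]
eef_rot: [179.3, 0.3, -3.4]
contact_force: [-4.2, -1.2, 9.0]
gripper_width: 0.0236
t 11.22 pos [0.5715 0.1352 0.1945] rot [179.26   0.26  -3.44] F [-4.18 -1.17  8.99] w 0.0236 N 1
[0.04, -0.03, 0.02, 0.07]
```

```bash
python3 -m inch '[{"x":-0.06,"y":0,"z":0.07,"yaw":0.04},{"x":-0.06,"y":0.01,"z":0.07,"yaw":0},{"x":-0.03,"y":0.01,"z":0.07,"yaw":0}]'
python3 - <<'E'
from h import *
L=[];a=r.capture("scene")[0];b=r.capture("top")[0]
for i in range(6):
    L.append(r.get_state());r.capture("top")
for k in("contact_force","moment","tcp_pos","eef_rot"): print(k,np.round([s[k] for s in L],4).tolist())
np.savez("pics/fin.npz",a=a,b=b)
cv2.imwrite("pics/fin.png",np.hstack([cv2.resize(a[150:270,270:398],(400,375),interpolation=2),cv2.resize(b[110:230,180:308],(400,375))])[:,:,::-1])
E
```

```text
time_s: 11.47
tcp_pos: [0.5714, 0.1352, 0.1948]
eef_rot: [179.4, -0.3, -3.5]
contact_force: [-3.9, 1.5, 8.5]
gripper_width: 0.0235
contact_force [[-2.4438, 0.9483, 9.3528], [-1.3005, 0.6264, 8.9637], [-1.8516, 0.118, 8.2972], [-2.2194, 0.4972, 8.8307], [-2.258, 0.2499, 8.9646], [-1.1611, 0.7485, 8.7443]]
moment [[0.2014, 0.9291, -0.0368], [0.2506, 1.0012, -0.0134], [0.2664, 0.9029, -0.0174], [0.3498, 0.9591, -0.0467], [0.308, 0.9421, -0.0131], [0.2849, 0.9819, 0.0662]]
tcp_pos [[0.5714, 0.1352, 0.1948], [0.5714, 0.1352, 0.1948], [0.5714, 0.1352, 0.1948], [0.5714, 0.1352, 0.1948], [0.5714, 0.1352, 0.1948], [0.5714, 0.1352, 0.1948]]
eef_rot [[179.3873, -0.3446, -3.4915], [179.3874, -0.3409, -3.4917], [179.382, -0.3342, -3.4906], [179.3827, -0.3358, -3.4894], [179.3838, -0.3326, -3.4973], [179.3835, -0.332, -3.4929]]
```

View pics/fin.png

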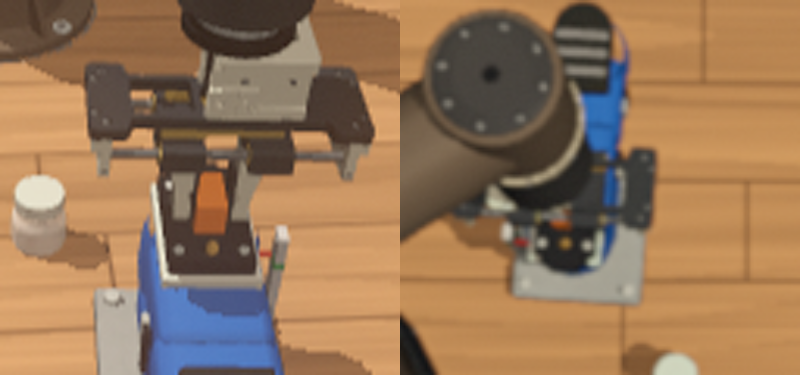

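The sole is down over the pins: the front pin tip shows in its hole at (338,229) in the scene view, and the back pin shows in the top view. The pose and load hold steady. I'll check levelness from depth, because the moment reading (about 0.95 N m) needs explaining.

Run:
```python
from h import *
f0=np.load("pics/scene0.npz")
P,D=r.capture("scene")
c=r.camera_info("scene");K=c["mtx"];T=c["pose"]
def pts(d,m):
    ys,xs=np.nonzero(m&(d>0));z=d[ys,xs];q=np.c_[(xs-K[0,2])/K[0,0]*z,(ys-K[1,2])/K[1,1]*z,z];return q@T[:3,:3].T+T[:3,3]
Rz=cv2.Rodrigues(np.array([0,0,np.radians(-3.7)]))[0]
def fit(nm,X,lo,hi):
    L=(X-[.5664,.1374,0])@Rz; k=(L[:,2]>lo)&(L[:,2]<hi);L=L[k]
    for _ in range(4):
        A=np.c_[L[:,:2],np.ones(len(L))];s,*_=np.linalg.lstsq(A,L[:,2],rcond=None);e=L[:,2]-A@s;L=L[abs(e)<2.5*e.std()+1e-4]
    print(nm,len(L),"slope x,y",s[:2].round(4),"z0",s[2].round(4),"rms",e.std().round(4),"x range",L[:,0].min().round(3),L[:,0].max().round(3))
V0=f0["p"].min(2);m=np.zeros(V0.shape,bool);m[195:245,310:365]=1
fit("seat unloaded",pts(f0["d"],m&(V0>150)),.16,.18)
m[:]=0;m[195:245,310:365]=1;V=P.max(2)
fit("sole plate",pts(D,m&(V<100)),.166,.19)
fit("seat rim",pts(D,m&(P.min(2)>150)),.15,.168)
s=r.get_state();print(s["time_s"],s["contact_force"].round(2),s["moment"].round(2))
```

```text
seat unloaded 871 slope x,y [0.0007 0.0007] z0 0.1718 rms 0.0011 x range -0.055 0.053
sole plate 377 slope x,y [-0.0151  0.0103] z0 0.1771 rms 0.0016 x range -0.058 0.051
seat rim 68 slope x,y [-0.0105  0.2636] z0 0.1717 rms 0.0017 x range -0.052 0.052
11.9167 [-1.84  0.41  9.58] [ 0.26  0.97 -0.01]
```

```bash
python3 -c "
from plant import r
s=r.get_state();print(s['time_s'],s['tcp_pos'],s['contact_force'],s['gripper_width']);print(r.close_job())"
```

```text
11.9167 [0.57140787 0.13522506 0.19476427] [-1.84179259  0.4068211   9.58050272] 0.023280533127190844
the job is handed in; nothing more can be done
None
```

I picked up the sole by its orange block and lowered it over both brass pins, narrowed end towards the back of the boot. I then handed the job in at 11.9 s with the arm still pressing it down. The job reported no verdict.

**Push:** the wrist read about 9 N, and adding roughly 1.9 N for the sole's weight gives about 11 N on the boot. That is inside 8–16 N but a little under the 12 N you asked for. From that load the boot should have sunk about 9 mm; I did not read the scale.

**Flush:** the gripper height agrees with the sole lying flat on the sunk seat, and the depth picture puts the gap within about 1 mm. The tilt came out at about 0.02 rad, against a limit of 0.05. Position and load stayed steady for the 0.3 s I watched them.

**What didn't go cleanly:**
- **Tilt on the way:** the loaded arm drooped and the sole tilted about 3° while being carried. I levelled it by pressing it on the pins.
- **Remaining side load:** at the end there was still about 2 N of side force and an unexplained moment of about 0.95 N m at the wrist.
- **Bystanders:** I didn't measure the tub, screwdriver or mallet again. The arm stayed well above them, and the tub was the only one I could see in the last picture, looking unmoved.

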